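# Set the grain settler to its third click and start it

### The arm

A 7-joint arm with a two-finger parallel gripper is mounted at the origin on a cart in front of the work surface, level with it; the furniture and walls round the work are solid. World frame = base frame: x ahead of the robot, y to its left, z up, the work surface at z = 0. Lengths are in m, angles in rad, forces in N, time in s.
With the tool pointing down it reaches from about 0.4 to 0.85 m from the base axis. Payload 10.4 kg.
Tool frame: the origin (TCP) lies at the very end of the fingers, on their centre line; the grasp point (between the pads) lies robot.grip_depth behind it (robot.grip_depth is the distance from the TCP to the grasp point, in m); z points along the fingers, x is the direction in which the jaws open and shut, and the axes are right-handed (so a half turn about z gives the same grasp; the last joint's range is limited). The gripper opens to 87 mm and grips with 3 to 60 N. Pads are 19 mm wide; open, the fingers measure 117 mm over their backs; the gripper's body (75 mm by 190 mm) begins 51 mm behind the grasp point.
Start: joints at [-1.149, 0.332, -0.065, 1.46, 0.022, 1.35, -0.088], TCP at [0.269, 0.564, 0.223] pointing down, gripper open.
Joint ranges: [-2.6, 2.6], [-0.5, 2.12], [-1.47, 1.34], [0.16, 2.42], [-1.27, 4.41], [0.06, 2.06], [-2.6, 2.6]. Speed limits (rad/s): [2.22, 2.22, 2.79, 2.79, 3.14, 3.14, 3.14].

### API

Orientations are given as a 3x3 rotation matrix whose columns are the frame's x, y, z axes.
In Python, from rig import readout, viewer, finish_job, robot gives the robot as it stands.
- The arm moves only by the tool send_rows, never from a script. Its argument "deltas" is one flat list of numbers, 7 for each row, row after row: the turn, a rotation vector about the tool's x, y, z in degrees, then the shift along the tool's x, y, z in cm, then the finger opening in cm, from 0 to 8.7. In form: [rx, ry, rz, dx, dy, dz, jaw, rx, ry, rz, dx, dy, dz, jaw, ...]. A call has exactly 8 rows; each row shifts and turns the pose as measured when the row begins, along the tool's axes as they then stand; what a row does not reach is not made up. A row lasts 1/8 s, in which the tool goes at most 62.5 mm and 10.7 degrees, less where a joint would pass 70% of its speed; a pose out of reach is approached as far as the arm can. A call with a gripper value outside its range is refused whole. The fingers move at their own pace and stop on an object; "newtons" is the grip in N (left out, the last holds). Time passes only in rows, so rows that do not move let the fingers close, or fill a call up. It gives the time, the measured TCP pose, the force and the opening at its end, in the units of the state.
- readout.observe(): the state, without advancing time (a new reading comes with each control period).
- viewer.grab_frame(name): name is "side" or "top" or "wrist"; returns the picture (480x640x3 uint8, red, green, blue); there is no depth.
- viewer.calibration(name): a dict with "fx", "fy", "cx", "cy" (pixels), "R" (3x3) and "t" (3): a world point X has camera coordinates R X + t; the wrist camera has in their place "T_tool_cam" (4x4, takes a point from camera to tool coordinates, whose origin is the TCP and whose axes are the tool frame's). Camera axes: x right, y down, z forward; pixel columns grow to the right and rows downward; lengths in m; the calibration is good to about 2 mm. A picture is of the moment at which its call begins: read the wrist's pose just before it. calibration takes no time and is no camera call.
- finish_job(): hands the job in, once; it reports no verdict.
The state is a dict: "time": time; "joint_pos": joint angles; "qvel": joint speeds; "tau": joint torques, N m; "eef_pos": TCP position; "eef_rot": TCP orientation; "force": force on the tool from outside, world axes, zero at the start; "moment": the same for the moment, N m; "gripper_width": finger opening in m.
Only numpy, scipy, OpenCV 4.12 (cv2) and the standard library are available. Lean on these libraries where they do the work, as an engineer would, in place of code of your own. Each camera call takes 0.05 s, during which the arm holds its last target.

### The job

Get the grain settler going for the three bottles on its plate. With closed fingertips, push the yellow power lever to the right along its slot until it sits in the third click, counted from the off stop at the left end (the stop itself is zero), without running on past it; do not pinch it. Then push the green start button fully in and let it go, leaving the red stop button, the bottles and everything else on the table alone.

Things in the scene. Friction and masses are not known exactly. Their poses are not given: they have to be found in the camera images.
- settler: grain settler, a fixed bench vibrating table, blue, 235 mm deep (x) x 270 mm wide (y). Origin: centre of its underside, on the table; its +x points to the back, +y to the left seen from the front, z up. In front a dark flat panel, behind it a plate with three bottles; both tops are 55 mm above the table. A steel guard rail 33 mm high runs round the plate. Lever slot along its y, at x = -60 mm
- power_lever (a joint): travel of the yellow lever, m: 0 at the off stop (left), growing to the right (settler's -y). Notches 16 mm apart: 0, 0.016, 0.032, 0.048 (third click), 0.064, 0.080 (end stop). A sprung ball holds it in each; leaving takes about 6 N, falling to nothing at the crest half-way; beyond it the lever snaps on by itself. Found at off or in notch 1 (rarely on a crest). White bars mark notches, a ring off
- lever_grip (a point): centre of the lever's yellow grip, 80 mm above the table; moves with the lever; axes as the settler's. The grip is an upright block 34 mm deep (x) and 19 mm wide (y) over its two black rubber side pads, from 65 to 94 mm above the table, on a flat steel foot 36 mm (x) x 30 mm (y) whose top is 61 mm above the table
- start_top (a point): centre of the top of the green start button, 26 mm across, on a steel collar at the front right of the panel, at x = -85, y = -88 mm of the settler, 77 mm above the table; it goes straight down
- start (a joint): travel of the green start button, m: 0 out, 0.006 fully in; spring, 5 N when fully in; comes out by itself
- stop (a joint): travel of the red stop button, m: same make, 65 mm behind the green one; leave it alone
- bottle_a: glass bottle of grain at the right on the plate, 66 mm thick, 146 mm high, origin at the centre of its underside, at about x = +73, y = -80 mm of the settler, 55 mm above the table
- bottle_b: the same in the middle, at about x = +73, y = 0 mm of the settler
- bottle_c: the same at the left, at about x = +73, y = +80 mm of the settler, with a cotton plug, 177 mm high
- cap_0: lilac bottle cap, 38 x 38 x 46 mm, loose on the table at the left; origin at the centre of its underside
- cap_1: blue bottle cap, same size, loose on the table at the left
- marker: black and white marker pen, 135 mm, lying in front of the cap box
- lever_left_face (a point): centre of the black ribbed rubber pad on the left (+y) face of the grip, on its surface, 80 mm above the table: the face to push on; pad 28 mm deep (x) x 22 mm high. The right (-y) face has the same pad, 19 mm away

How it is judged:
By the outcome, as a careful person would: the job done as asked, in the order asked, and still so for the second after the job is handed in, with the robot touching nothing.
It also fails if it takes over 40 s, if anything falls off the work surface, if the arm or the gripper's body presses on something with over 40 N, if the wrist force passes 120 N, or if a joint passes its speed limit or range.

## Working session

There is one attempt and no reset: what is moved stays moved. The work goes in short steps, Python scripts to look and compute and a tool call to move; the robot and the scene stay as the last step left them, time stands still between calls to the robot, and variables do not carry over. Pictures are saved under pics/ and viewed, and the job is handed in when it is done.

Besides the shell and the picture viewer there is one more tool, called as name(argument=value, ...), one argument or row to a line, values as JSON. send_rows: Moves the arm, as the interface text tells. Its arguments: {"type":"object","properties":{"deltas":{"type":"array","items":{"type":"number"}},"newtons":{"type":"number"}},"required":["deltas"]}

```bash
mkdir -p pics; ls; python3 - <<'E'
from rig import readout, viewer, robot
import cv2
s=readout.observe(); print(s); print(robot, getattr(robot,'grip_depth',None))
for n in ("side","top"):
    f=viewer.grab_frame(n); cv2.imwrite(f"pics/{n}0.png",f[:,:,::-1]); 
    print(viewer.calibration(n))
print(viewer.calibration("wrist"))
E
```

```text
pics
{'time': 0.0, 'joint_pos': array([-1.1485857 ,  0.33283131, -0.06471222,  1.46092491,  0.02158101,
        1.34987233, -0.08851407]), 'qvel': array([ 0.0002051 , -0.00087666, -0.00033921,  0.00178297,  0.00056665,
       -0.00057685, -0.00184766]), 'tau': array([ 3.96931464e-04, -6.23264194e+01,  2.50514917e-02, -3.89900780e+01,
       -6.12497795e-02,  3.96631029e-02,  1.57607528e-04]), 'eef_pos': array([0.26876164, 0.56385201, 0.22178711]), 'eef_rot': array([[ 4.30273985e-01,  9.02698180e-01, -5.41576685e-04],
       [ 9.02697347e-01, -4.30274325e-01, -1.22713092e-03],
       [-1.34075539e-03,  3.91226765e-05, -9.99999100e-01]]), 'force': array([-0.20993036, -0.24680268, -0.45387856]), 'moment': array([ 0.00746796,  0.03922874, -0.0314328 ]), 'gripper_width': 0.08702648034935967}
<Robot object at 0x7fe7fca07a10> 0.0187
{'fx': 596.2349315240236, 'fy': 596.2349315240236, 'cx': 312.21474628965603, 'cy': 233.4948435539857, 'R': array([[-0.98824764, -0.15107525, -0.02329963],
       [-0.04123621,  0.41024919, -0.91104071],
       [ 0.14719436, -0.89937304, -0.41165757]]), 't': array([0.53705604, 0.07040771, 1.62230541])}
{'fx': 438.84198691809945, 'fy': 438.84198691809945, 'cx': 321.9454015113945, 'cy': 232.51742747621046, 'R': array([[-0.01855219, -0.99981774,  0.00450584],
       [-0.98398207,  0.01745882, -0.17741047],
       [ 0.17729947, -0.00772502, -0.98412663]]), 't': array([0.07513445, 0.53228622, 1.19013743])}
{'fx': 348.2476577258374, 'fy': 348.2476577258374, 'cx': 325.9747139418623, 'cy': 240.04156710398425, 'T_tool_cam': array([[ 9.99999124e-01, -1.32338064e-03,  3.27679172e-06,
         3.16902560e-04],
       [ 1.28040153e-03,  9.68142396e-01,  2.50397007e-01,
        -6.97572857e-02],
       [-3.34542953e-04, -2.50396784e-01,  9.68143243e-01,
        -1.62145670e-01],
       [ 0.00000000e+00,  0.00000000e+00,  0.00000000e+00,
         1.00000000e+00]])}
```

View pics/side0.png

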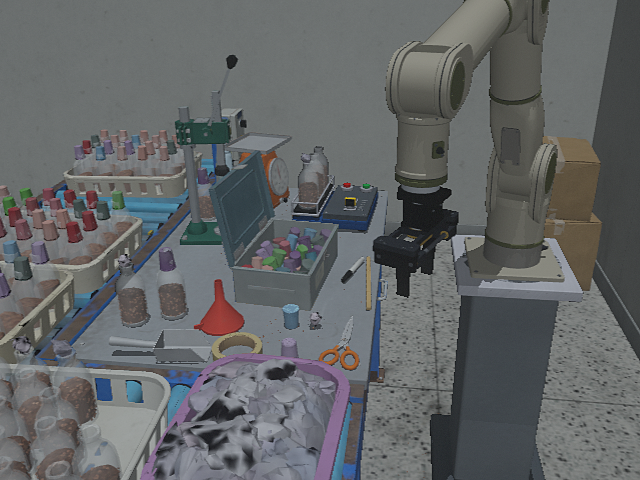

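View pics/top0.png

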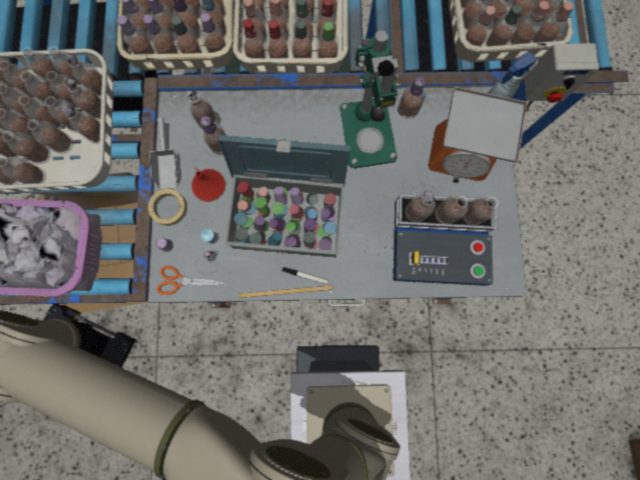

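```bash
cat > h.py <<'E'
import numpy as np, cv2
from rig import viewer, readout
def cam(n, s=None):
    c=viewer.calibration(n); K=np.array([[c['fx'],0,c['cx']],[0,c['fy'],c['cy']],[0,0,1]])
    if n!='wrist': R=c['R'];t=c['t']
    else:
        T=np.eye(4);T[:3,:3]=s['eef_rot'];T[:3,3]=s['eef_pos']
        W=np.linalg.inv(T@c['T_tool_cam']);R=W[:3,:3];t=W[:3,3]
    return K,R,t
def ray(C,uv,z):
    K,R,t=C; d=R.T@np.linalg.inv(K)@np.array([uv[0],uv[1],1.]); o=-R.T@t
    return o+d*(z-o[2])/d[2]
def proj(C,X):
    K,R,t=C; p=K@(R@np.asarray(X)+t); return p[:2]/p[2]
def blobs(img,lo,hi,amin=8):
    m=cv2.inRange(cv2.cvtColor(img,cv2.COLOR_RGB2HSV),np.array(lo),np.array(hi))
    n,l,st,ce=cv2.connectedComponentsWithStats(m)
    return [(ce[i].round(1),st[i].tolist()) for i in range(1,n) if st[i][4]>=amin]
E
python3 - <<'E'
from h import *
for n,b in (("top",(380,180,510,300)),("side",(280,140,400,250))):
    img=cv2.imread(f"pics/{n}0.png")[:,:,::-1].copy(); C=cam(n)
    x0,y0,x1,y1=b
    cv2.imwrite(f"pics/{n}0z.png",cv2.resize(img[y0:y1,x0:x1],None,fx=6,fy=5 if n=="top" else 5,interpolation=cv2.INTER_CUBIC)[:,:,::-1])
    for nm,lo,hi,z in (("green",(60,120,80),(85,255,255),.077),("red",(0,150,100),(6,255,255),.077),("yellow",(20,140,120),(32,255,255),.094)):
        for c,st in blobs(img,lo,hi):
            if x0<c[0]<x1 and y0<c[1]<y1: print(n,nm,c,st,ray(C,c,z).round(4))
E
```

```text
top green [478.4 270.3] [475, 267, 8, 8, 53] [ 0.4165 -0.3569  0.077 ]
top red [477.9 246.7] [474, 243, 9, 8, 54] [ 0.4812 -0.3608  0.077 ]
top yellow [416.  256.6] [414, 251, 6, 13, 54] [ 0.4549 -0.1858  0.094 ]
side green [366.1 185.4] [363, 184, 7, 4, 25] [ 0.4149 -0.3446  0.077 ]
side red [346.5 184.2] [344, 183, 6, 4, 18] [ 0.4802 -0.3507  0.077 ]
side yellow [350.1 198.1] [345, 197, 11, 4, 17] [ 0.4522 -0.1796  0.094 ]
```

View pics/top0z.png

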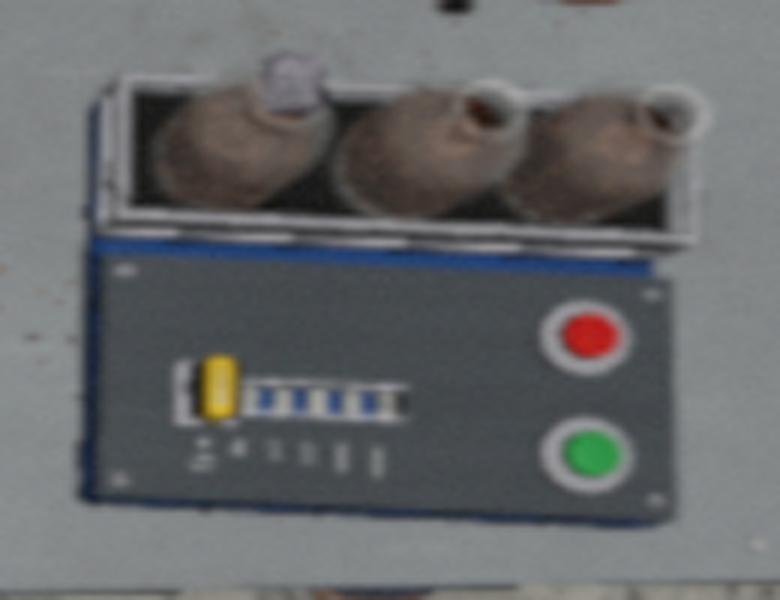

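send_rows(
  deltas=[0,0,0,-3.7,4.0,-0.4,0,0,0,0,-3.7,4.0,-0.4,0,0,0,0,-3.7,4.0,-0.4,0,0,0,0,-3.7,4.0,-0.4,0,0,0,0,-3.7,4.0,-0.4,0,0,0,0,-3.7,4.0,-0.4,0,0,0,0,-3.7,4.0,-0.4,0,0,0,0,-3.7,4.0,-0.4,0],
  newtons=20,
)

```text
time: 1.1
eef_pos: [0.4321, 0.1489, 0.2517]
eef_rot: [[0.424, 0.906, -0.005], [0.906, -0.424, -0.004], [-0.006, -0.003, -1.0]]
force: [1.1, 0.6, 0.3]
gripper_width: 0.0148
```

send_rows(
  deltas=[0,0,-5.5,-2.9,1.35,0.5,0,0,0,-5.5,-3.0,1.1,0.5,0,0,0,-5.5,-3.1,0.8,0.5,0,0,0,-5.3,-3.2,0.5,0.5,0,0,0,0,-3.2,0.2,0.5,0,0,0,0,-3.2,0.2,0.5,0,0,0,0,-3.2,0.2,0.5,0,0,0,0,-3.2,0.2,0.5,0],
)

```text
time: 2.1
eef_pos: [0.4334, -0.1189, 0.2106]
eef_rot: [[0.049, 0.999, -0.006], [0.999, -0.049, -0.003], [-0.003, -0.005, -1.0]]
force: [0.8, -0.2, 0.2]
gripper_width: 0.0004
```

```bash
cat > w.py <<'E'
from h import *
import sys,pickle
s=readout.observe(); f=viewer.grab_frame("wrist"); n=sys.argv[1]
cv2.imwrite(f"pics/{n}.png",f[:,:,::-1]); pickle.dump(s,open(f"pics/{n}.pkl","wb"))
C=cam("wrist",s); print(s['eef_pos'].round(4),s['eef_rot'].round(3).tolist(),s['force'].round(1),s['time'])
for nm,lo,hi,z in (("green",(60,120,60),(85,255,255),.077),("red",(0,150,80),(6,255,255),.077),("yellow",(20,140,100),(32,255,255),.094)):
    for c,st in blobs(f,lo,hi,60): print(nm,c,st,ray(C,c,z).round(4))
E
python3 w.py w1
```

```text
[ 0.4334 -0.1189  0.2106] [[0.049, 0.999, -0.006], [0.999, -0.049, -0.003], [-0.003, -0.005, -1.0]] [ 0.8 -0.2  0.2] 2.1
green [ 51.  226.9] [34, 214, 34, 27, 728] [ 0.4161 -0.3573  0.077 ]
red [ 63.7 292. ] [48, 282, 31, 18, 409] [ 0.4767 -0.3605  0.077 ]
yellow [243.5 256.1] [234, 241, 21, 30, 484] [ 0.4458 -0.1882  0.094 ]
yellow [306.1 317.5] [304, 286, 6, 61, 245] [ 0.5044 -0.1394  0.094 ]
yellow [345.8 317.2] [343, 287, 6, 60, 248] [ 0.5058 -0.1047  0.094 ]
yellow [305.4 367.8] [87, 358, 397, 18, 4432] [ 0.5544 -0.1433  0.094 ]
```

View pics/w1.png

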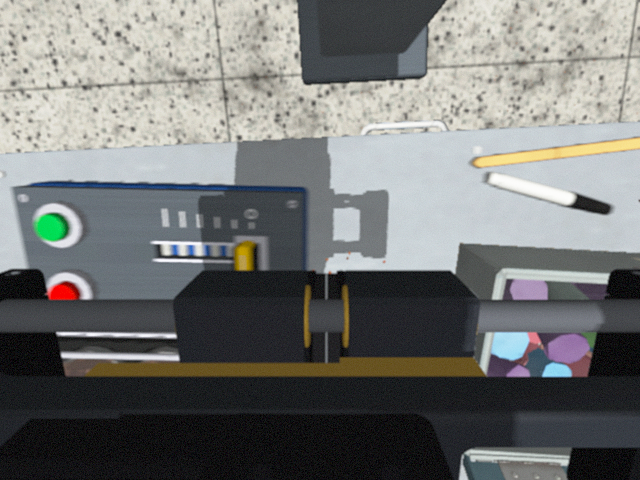

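```bash
python3 - <<'E'
from h import *
import pickle
s=pickle.load(open("pics/w1.pkl","rb"));C=cam("wrist",s)
f=cv2.imread("pics/w1.png"); cv2.imwrite("pics/w1z.png",cv2.resize(f[190:280,140:270],None,fx=6,fy=6,interpolation=cv2.INTER_CUBIC))
g=f.min(axis=2)[203:232,155:270]
n,l,st,ce=cv2.connectedComponentsWithStats((g>110).astype('uint8'))
for i in range(1,n):
    if st[i][4]>10: c=ce[i]+[155,203]; print(c.round(1),st[i][4],ray(C,c,.055).round(4))
gr=np.array([.4161,-.3573]);
def sett(X,G=gr,yaw=np.arctan2(-.0039,.0647)):
    d=np.asarray(X)[:2]-G;c,sn=np.cos(yaw),np.sin(yaw); return (np.array([c*d[0]+sn*d[1],-sn*d[0]+c*d[1]])+[-.085,-.088]).round(4)
print(sett([.4458,-.1882]),sett([.4549,-.1858],np.array([.4165,-.3569])))
E
```

```text
[164.7 217.7] 183 [ 0.4165 -0.2676  0.055 ]
[182.  219.1] 169 [ 0.4186 -0.2517  0.055 ]
[250.5 210.2] 17 [ 0.4134 -0.1873  0.055 ]
[197.4 220.9] 85 [ 0.421  -0.2376  0.055 ]
[251.1 216.9] 15 [ 0.4197 -0.1873  0.055 ]
[-0.0655  0.0826] [-0.057   0.0851]
```

View pics/w1z.png

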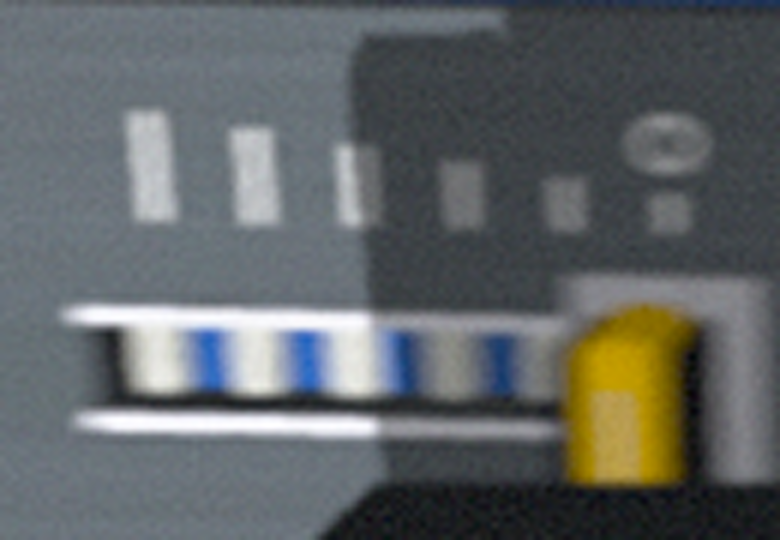

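send_rows(
  deltas=[0,0,0,-0.3,0.3,1.5,0,0,0,0,-0.3,0.3,1.5,0,0,0,0,-0.3,0.3,1.5,0,0,0,0,-0.3,0.3,1.5,0,0,0,0,-0.3,0.3,1.5,0,0,0,0,-0.3,0.3,1.5,0,0,0,0,-0.2,0.3,1.5,0,0,0,0,0,0,0.3,0],
)

```text
time: 3.15
eef_pos: [0.4524, -0.144, 0.0929]
eef_rot: [[0.051, 0.999, -0.009], [0.999, -0.051, -0.004], [-0.005, -0.009, -1.0]]
force: [-0.0, -0.5, 0.1]
gripper_width: 0.0007
```

```bash
python3 w.py w2; python3 - <<'E'
from h import *
f=viewer.grab_frame("side");C=cam("side"); s=readout.observe()
cv2.imwrite("pics/s2.png",cv2.resize(f[150:260,290:420],None,fx=6,fy=5,interpolation=cv2.INTER_CUBIC)[:,:,::-1])
print(proj(C,s['eef_pos']),s['eef_pos'])
E
```

```text
[ 0.4524 -0.144   0.0929] [[0.051, 0.999, -0.009], [0.999, -0.051, -0.004], [-0.005, -0.009, -1.0]] [-0.  -0.5  0.1] 3.15
yellow [243.8 264.5] [229, 258, 29, 13, 276] [ 0.4349 -0.1824  0.094 ]
yellow [306.2 316.9] [304, 287, 6, 60, 258] [ 0.4643 -0.1539  0.094 ]
yellow [345.7 316.6] [343, 286, 6, 61, 261] [ 0.4651 -0.1339  0.094 ]
yellow [304.7 367.9] [87, 358, 397, 18, 5048] [ 0.4935 -0.1566  0.094 ]
[348.81820538 202.42963367] [ 0.45267093 -0.14390963  0.09377423]
```

View pics/w2.png

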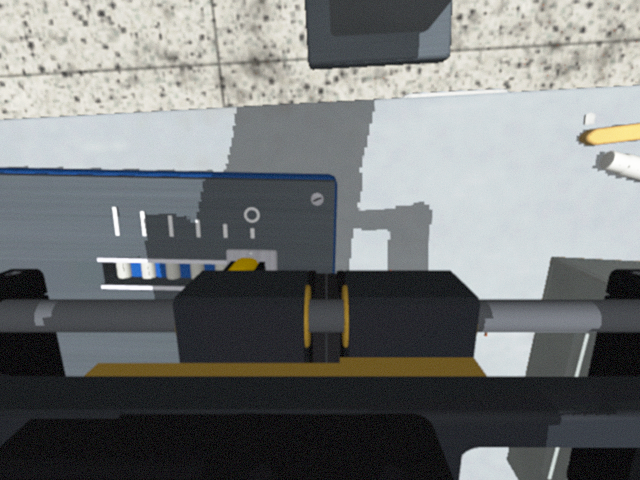

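View pics/s2.png

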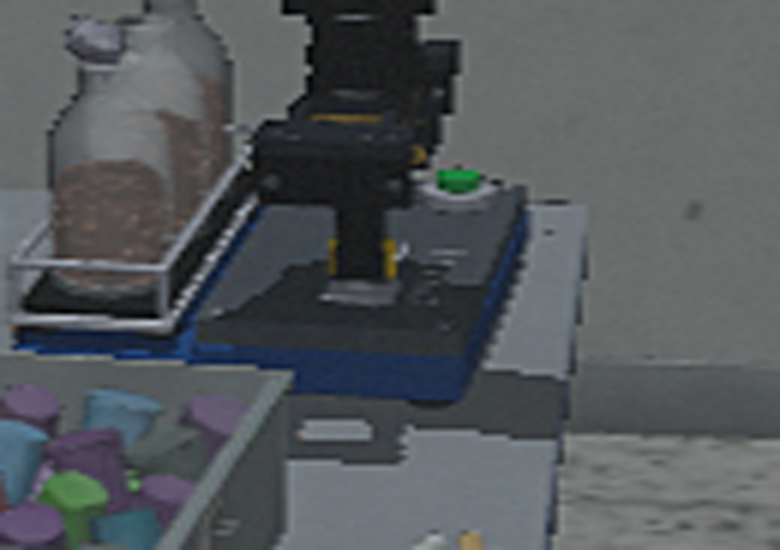

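```bash
python3 - <<'E'
from h import *
import pickle
s=pickle.load(open("pics/w2.pkl","rb"));C=cam("wrist",s)
for p in ((252,214.5),(252.5,233),(225,230),(198,228),(170.5,226),(143,223),(115,221),(190,175.5),(330,180)): print(p,ray(C,p,.055).round(4))
print('lever top front edge corners', [ray(C,p,.094).round(4) for p in ((229,270),(258,270),(232,261),(260,259))])
f=cv2.imread("pics/w2.png"); cv2.imwrite("pics/w2z.png",cv2.resize(f[190:290,90:290],None,fx=4,fy=5,interpolation=cv2.INTER_CUBIC))
E
```

```text
(252, 214.5) [ 0.4169 -0.1848  0.055 ]
(252.5, 233) [ 0.4279 -0.1856  0.055 ]
(225, 230) [ 0.4253 -0.2016  0.055 ]
(198, 228) [ 0.4233 -0.2174  0.055 ]
(170.5, 226) [ 0.4212 -0.2334  0.055 ]
(143, 223) [ 0.4186 -0.2493  0.055 ]
(115, 221) [ 0.4166 -0.2656  0.055 ]
(190, 175.5) [ 0.3927 -0.2177  0.055 ]
(330, 180) [ 0.3993 -0.1383  0.055 ]
lever top front edge corners [array([ 0.4374, -0.19  ,  0.094 ]), array([ 0.4381, -0.1758,  0.094 ]), array([ 0.4329, -0.188 ,  0.094 ]), array([ 0.4325, -0.1742,  0.094 ])]
```

View pics/w2z.png

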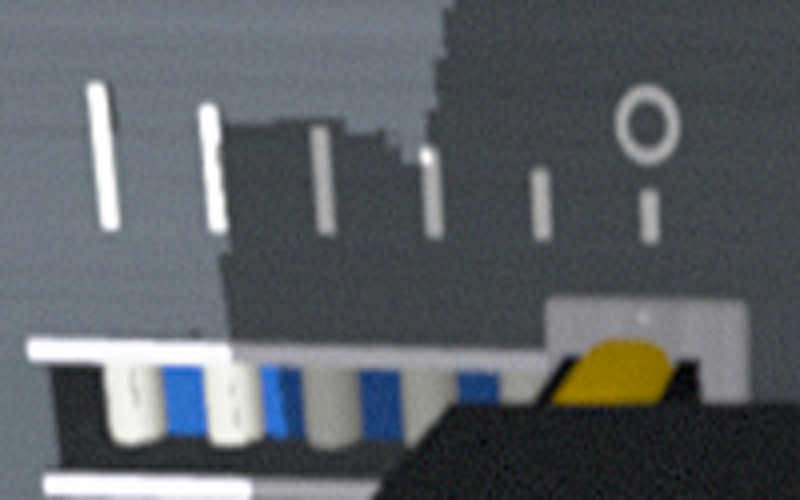

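send_rows(
  deltas=[0,0,0,0,0,1.0,0,0,0,0,0,0,1.0,0,0,0,0,-0.4,0,0,0,0,0,0,-0.4,0,0,0,0,0,0,-0.3,0,0,0,0,0,0,-0.2,0,0,0,0,0,0,-0.1,0,0,0,0,0,0,0,0,0,0],
)

```text
time: 4.25
eef_pos: [0.4527, -0.1591, 0.0739]
eef_rot: [[0.051, 0.999, -0.005], [0.999, -0.051, -0.004], [-0.004, -0.005, -1.0]]
force: [0.4, 0.9, 0.6]
gripper_width: 0.0007
```

```bash
python3 -c "
from h import *
for i in range(3):
    s=readout.observe();print(s['eef_pos'].round(4),s['force'].round(2))"
```

```text
[ 0.4527 -0.1591  0.0739] [0.39 0.87 0.64]
[ 0.4527 -0.1591  0.0739] [0.39 0.87 0.64]
[ 0.4527 -0.1591  0.0739] [0.39 0.87 0.64]
```

Creep 0.5 mm per row to find contact.

send_rows(
  deltas=[0,0,0,-0.05,0,0,0,0,0,0,-0.05,0,0,0,0,0,0,-0.05,0,0,0,0,0,0,-0.05,0,0,0,0,0,0,-0.05,0,0,0,0,0,0,-0.05,0,0,0,0,0,0,-0.05,0,0,0,0,0,0,0,0,0,0],
)

```text
time: 5.25
eef_pos: [0.4526, -0.1626, 0.074]
eef_rot: [[0.05, 0.999, -0.005], [0.999, -0.05, -0.004], [-0.004, -0.005, -1.0]]
force: [-0.1, 0.2, -0.3]
gripper_width: 0.0003
```

send_rows(
  deltas=[0,0,0,-0.05,0,0,0,0,0,0,-0.05,0,0,0,0,0,0,-0.05,0,0,0,0,0,0,-0.05,0,0,0,0,0,0,-0.05,0,0,0,0,0,0,-0.05,0,0,0,0,0,0,0,0,0,0,0,0,0,0,0,0,0],
)

```text
time: 6.25
eef_pos: [0.4525, -0.1658, 0.074]
eef_rot: [[0.05, 0.999, -0.005], [0.999, -0.05, -0.004], [-0.004, -0.005, -1.0]]
force: [-0.4, -0.2, -0.9]
gripper_width: 0.0004
```

send_rows(
  deltas=[0,0,0,-0.05,0,0,0,0,0,0,-0.05,0,0,0,0,0,0,-0.05,0,0,0,0,0,0,-0.05,0,0,0,0,0,0,-0.05,0,0,0,0,0,0,-0.05,0,0,0,0,0,0,0,0,0,0,0,0,0,0,0,0,0],
)

```text
time: 7.25
eef_pos: [0.4523, -0.169, 0.074]
eef_rot: [[0.05, 0.999, -0.005], [0.999, -0.05, -0.004], [-0.004, -0.005, -1.0]]
force: [-0.2, -0.1, -0.2]
gripper_width: 0.0004
```

```bash
python3 w.py w3; python3 - <<'E'
from h import *
f=cv2.imread("pics/w3.png"); 
g=viewer.grab_frame("top")[:,:,::-1]
a=cv2.resize(f[190:290,140:300],(800,300),interpolation=cv2.INTER_CUBIC)
b=cv2.resize(g[220:290,380:500],(800,300),interpolation=cv2.INTER_CUBIC)
cv2.imwrite("pics/c3.png",np.vstack([a,b]))
E
```

```text
[ 0.4523 -0.169   0.074 ] [[0.05, 0.999, -0.005], [0.999, -0.05, -0.004], [-0.004, -0.005, -1.0]] [-0.2 -0.1 -0.2] 7.25
yellow [306.2 316.4] [304, 286, 6, 61, 272] [ 0.4545 -0.1771  0.094 ]
yellow [345.7 316.7] [343, 286, 6, 61, 276] [ 0.4555 -0.1595  0.094 ]
yellow [303.8 368.2] [87, 358, 397, 18, 5301] [ 0.4808 -0.1799  0.094 ]
```

View pics/c3.png

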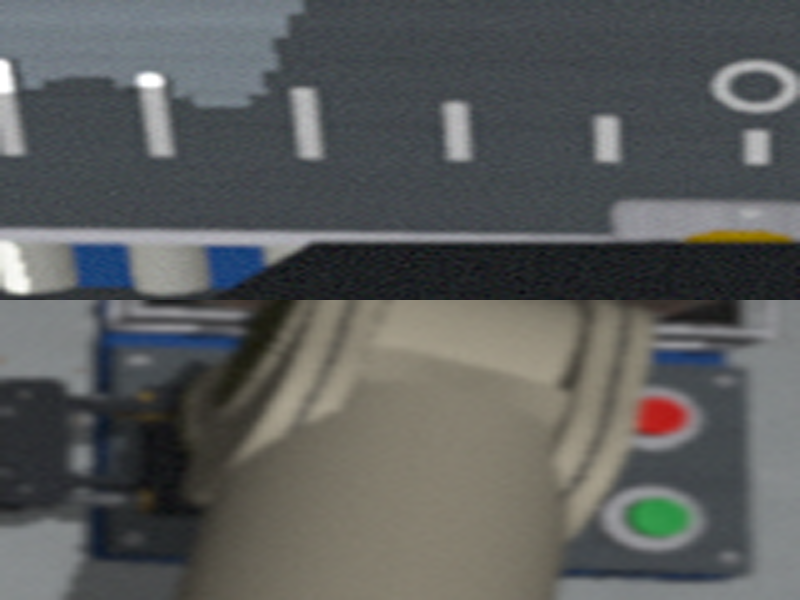

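send_rows(
  deltas=[0,0,0,-0.05,0,0,0,0,0,0,-0.05,0,0,0,0,0,0,-0.05,0,0,0,0,0,0,-0.05,0,0,0,0,0,0,-0.05,0,0,0,0,0,0,-0.05,0,0,0,0,0,0,-0.05,0,0,0,0,0,0,0,0,0,0],
)

```text
time: 8.35
eef_pos: [0.4522, -0.17, 0.074]
eef_rot: [[0.048, 0.999, -0.006], [0.999, -0.048, -0.0], [-0.0, -0.006, -1.0]]
force: [-0.7, 3.4, 1.8]
gripper_width: 0.0006
```

send_rows(
  deltas=[0,0,0,-0.12,0,0,0,0,0,0,-0.12,0,0,0,0,0,0,-0.12,0,0,0,0,0,0,-0.12,0,0,0,0,0,0,-0.12,0,0,0,0,0,0,-0.12,0,0,0,0,0,0,-0.12,0,0,0,0,0,0,0,0,0,0],
)

```text
time: 9.35
eef_pos: [0.4516, -0.1804, 0.074]
eef_rot: [[0.049, 0.999, -0.006], [0.999, -0.049, -0.002], [-0.002, -0.006, -1.0]]
force: [-0.0, 0.3, -0.3]
gripper_width: 0.0005
```

```bash
cat > v.py <<'E'
import sys
from h import *
n=sys.argv[1]; s=readout.observe()
f=viewer.grab_frame("wrist")[:,:,::-1]; print(s['eef_pos'].round(4),s['force'].round(1))
C=cam("wrist",s); k=int(sys.argv[2]) if len(sys.argv)>2 else 0
for y in range(6): print(y, proj(C,[.449-.0008*y,-.187-.016*y,.094]).round(0), end=' ')
cv2.imwrite(f"pics/{n}.png",cv2.resize(f[190:310,120:320],(800,480),interpolation=cv2.INTER_CUBIC))
E
python3 v.py c4
```

```text
[ 0.4516 -0.1804  0.074 ] [-0.   0.3 -0.3]
0 [309. 306.] 1 [273. 306.] 2 [237. 306.] 3 [201. 306.] 4 [164. 306.] 5 [128. 306.]
```

View pics/c4.png

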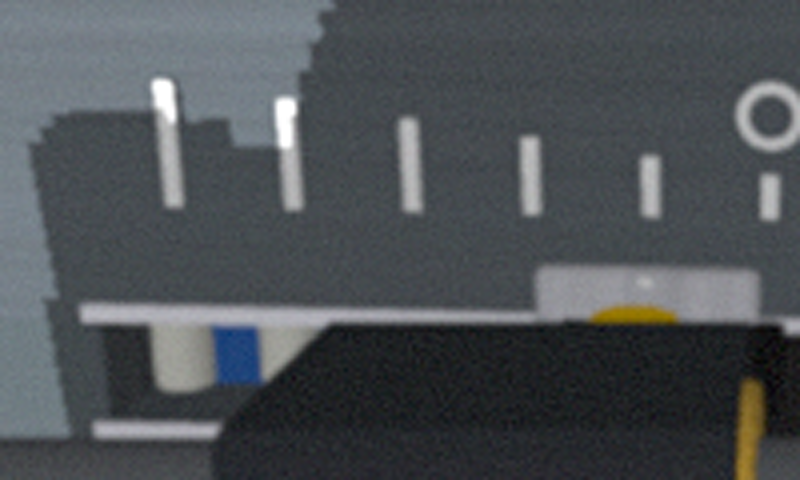

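send_rows(
  deltas=[0,0,0,-0.4,0,0,0,0,0,0,-0.15,0,0,0,0,0,0,-0.15,0,0,0,0,0,0,-0.15,0,0,0,0,0,0,-0.15,0,0,0,0,0,0,-0.15,0,0,0,0,0,0,-0.15,0,0,0,0,0,0,-0.15,0,0,0],
)

```text
time: 10.4
eef_pos: [0.4509, -0.1922, 0.074]
eef_rot: [[0.047, 0.999, -0.007], [0.999, -0.047, 0.003], [0.003, -0.007, -1.0]]
force: [0.3, 1.4, 1.0]
gripper_width: 0.0003
```

send_rows(
  deltas=[0,0,0,-0.12,0,0,0,0,0,0,-0.12,0,0,0,0,0,0,-0.12,0,0,0,0,0,0,0,0,0,0,0,0,0,0,0,0,0,0,0,0,0,0,0,0,0,0,0,0,0,0,0,0,0,0,0,0,0,0],
)

```text
time: 11.4
eef_pos: [0.4508, -0.1976, 0.074]
eef_rot: [[0.048, 0.999, -0.006], [0.999, -0.048, 0.001], [0.001, -0.006, -1.0]]
force: [0.9, -0.5, 0.6]
gripper_width: 0.0003
```

```bash
python3 v.py c5
```

```text
[ 0.4508 -0.1976  0.074 ] [ 0.9 -0.5  0.6]
0 [348. 306.] 1 [312. 306.] 2 [276. 306.] 3 [239. 306.] 4 [203. 306.] 5 [167. 306.]
```

View pics/c5.png

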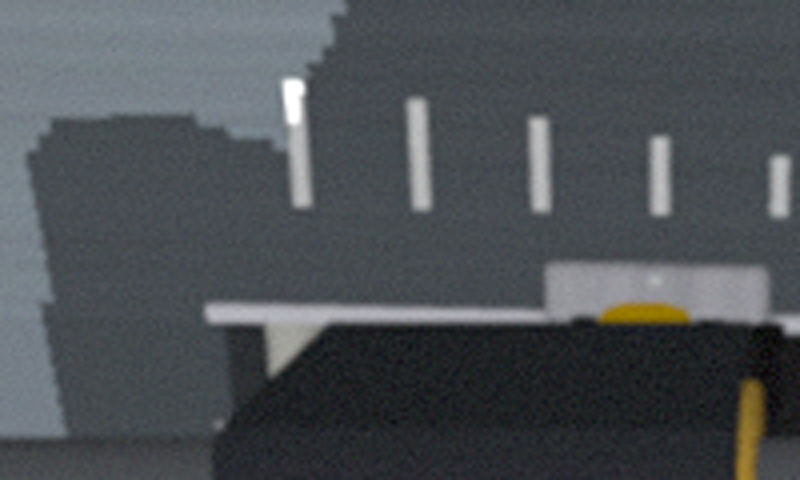

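send_rows(
  deltas=[0,0,0,-0.3,0,0,0,0,0,0,-0.14,0,0,0,0,0,0,-0.14,0,0,0,0,0,0,-0.14,0,0,0,0,0,0,-0.14,0,0,0,0,0,0,-0.14,0,0,0,0,0,0,-0.14,0,0,0,0,0,0,-0.14,0,0,0],
)

```text
time: 12.45
eef_pos: [0.4502, -0.2072, 0.0739]
eef_rot: [[0.046, 0.999, -0.008], [0.999, -0.046, 0.007], [0.007, -0.008, -1.0]]
force: [-0.6, 1.5, 1.4]
gripper_width: 0.0009
```

send_rows(
  deltas=[0,0,0,-0.12,0,0,0,0,0,0,-0.12,0,0,0,0,0,0,-0.12,0,0,0,0,0,0,0,0,0,0,0,0,0,0,0,0,0,0,0,0,0,0,0,0,0,0,0,0,0,0,0,0,0,0,0,0,0,0],
)

```text
time: 13.45
eef_pos: [0.45, -0.2128, 0.0739]
eef_rot: [[0.047, 0.999, -0.007], [0.999, -0.047, 0.005], [0.004, -0.008, -1.0]]
force: [-0.5, -0.7, 0.4]
gripper_width: 0.0003
```

```bash
python3 v.py c6
```

```text
[ 0.45   -0.2128  0.0739] [-0.5 -0.7  0.4]
0 [382. 306.] 1 [346. 306.] 2 [310. 306.] 3 [274. 306.] 4 [238. 306.] 5 [202. 306.]
```

View pics/c6.png

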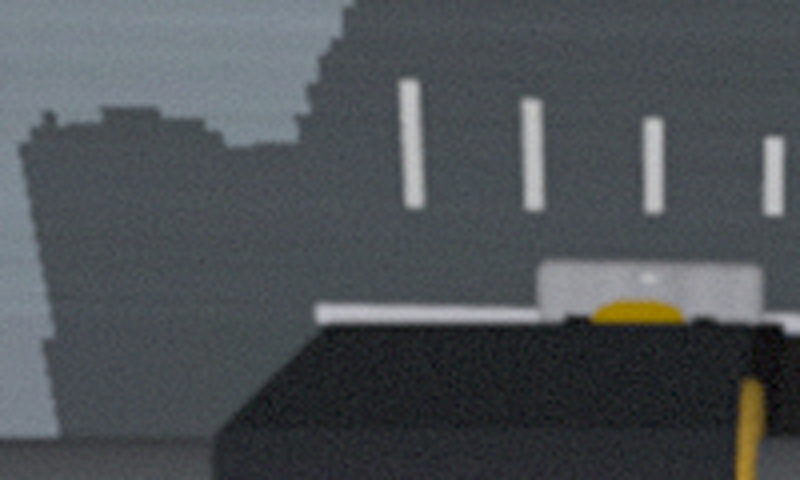

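send_rows(
  deltas=[0,0,0,0.8,0,0,0,0,0,0,0.3,0,-1.5,0,0,0,0,0,0,-3.0,0,0,0,0,0,0,-3.0,0,0,0,0,-3.8,-0.7,0,0,0,0,0,-3.8,-0.7,0,0,0,0,0,-3.8,-0.7,0,0,0,0,0,-3.8,-0.7,0,0],
)

```text
time: 14.5
eef_pos: [0.4189, -0.3519, 0.158]
eef_rot: [[0.038, 0.999, -0.001], [0.999, -0.038, 0.005], [0.005, -0.001, -1.0]]
force: [0.2, -0.8, 0.3]
gripper_width: 0.0007
```

```bash
python3 w.py w7
```

```text
[ 0.4189 -0.3519  0.158 ] [[0.038, 0.999, -0.001], [0.999, -0.038, 0.005], [0.005, -0.001, -1.0]] [ 0.2 -0.8  0.3] 14.5
green [311.3 244.7] [297, 228, 30, 34, 768] [ 0.4153 -0.3611  0.077 ]
yellow [485.4 279.8] [471, 262, 31, 38, 642] [ 0.4408 -0.241   0.094 ]
yellow [306.1 317.2] [304, 287, 6, 60, 246] [ 0.4639 -0.3666  0.094 ]
yellow [345.8 317.7] [343, 286, 6, 61, 245] [ 0.4655 -0.3384  0.094 ]
yellow [308.9 367.8] [89, 358, 395, 18, 4541] [ 0.505  -0.3668  0.094 ]
```

View pics/w7.png

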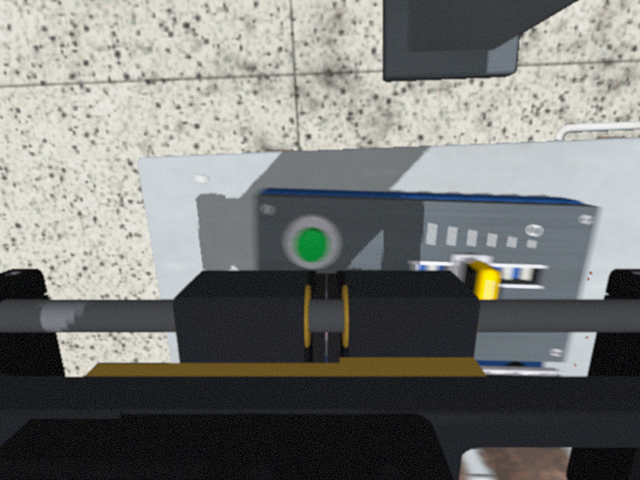

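send_rows(
  deltas=[0,0,0,-0.4,-0.2,1.0,0,0,0,0,0,0,1.7,0,0,0,0,0,0,1.7,0,0,0,0,0,0,1.5,0,0,0,0,0,0,0.5,0,0,0,0,0,0,0.3,0,0,0,0,0,0,0,0,0,0,0,0,0,0,0],
)

```text
time: 15.55
eef_pos: [0.4154, -0.3582, 0.0877]
eef_rot: [[0.04, 0.999, -0.001], [0.999, -0.04, 0.003], [0.003, -0.001, -1.0]]
force: [-0.2, -0.4, -0.5]
gripper_width: 0.0004
```

```bash
python3 w.py w8
```

```text
[ 0.4154 -0.3582  0.0877] [[0.04, 0.999, -0.001], [0.999, -0.04, 0.003], [0.003, -0.001, -1.0]] [-0.2 -0.4 -0.5] 15.55
green [324.7 270.8] [307, 262, 35, 37, 363] [ 0.4073 -0.3577  0.077 ]
yellow [306.2 316.9] [304, 286, 6, 61, 260] [ 0.4247 -0.3675  0.094 ]
yellow [345.8 316.9] [343, 287, 6, 60, 262] [ 0.4256 -0.3481  0.094 ]
yellow [564.4 353.4] [547, 331, 37, 47, 1074] [ 0.4506 -0.2381  0.094 ]
yellow [306.7 367.9] [88, 358, 397, 18, 4978] [ 0.4532 -0.3689  0.094 ]
```

View pics/w8.png

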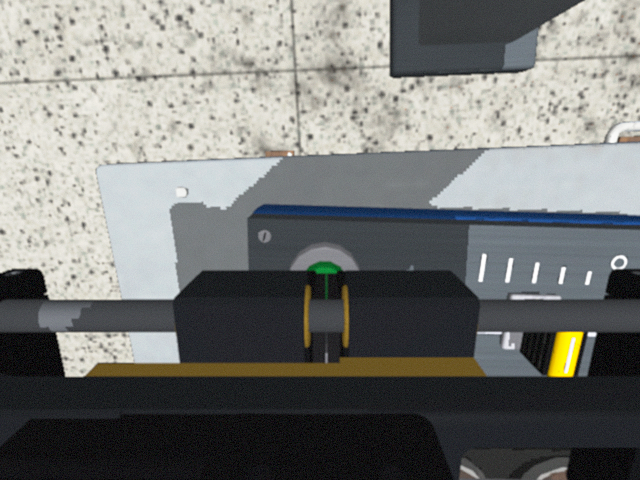

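send_rows(
  deltas=[0,0,0,0,0,0.3,0,0,0,0,0,0,0.3,0,0,0,0,0,0,0.3,0,0,0,0,0,0,0.3,0,0,0,0,0,0,0.2,0,0,0,0,0,0,0.2,0,0,0,0,0,0,0.2,0,0,0,0,0,0,0.2,0],
)

```text
time: 16.6
eef_pos: [0.416, -0.3586, 0.0709]
eef_rot: [[0.04, 0.999, 0.002], [0.999, -0.04, 0.005], [0.005, 0.001, -1.0]]
force: [-10.7, 11.0, 37.2]
gripper_width: 0.0007
```

send_rows(
  deltas=[0,0,0,0,0,-0.3,0,0,0,0,0,0,-1.0,0,0,0,0,0,0,-2.0,0,0,0,0,0,0,-3.0,0,0,0,0,0,0,-3.0,0,0,0,0,0,0,-3.0,0,0,0,0,0,0,-1.0,0,0,0,0,0,0,0,0],
)

```text
time: 17.6
eef_pos: [0.4151, -0.3593, 0.2085]
eef_rot: [[0.041, 0.999, 0.001], [0.999, -0.041, 0.005], [0.006, 0.001, -1.0]]
force: [1.3, 0.3, -0.1]
gripper_width: 0.0005
```

```bash
python3 w.py w9; python3 - <<'E'
from h import *
f=viewer.grab_frame("side"); g=viewer.grab_frame("top")
a=cv2.resize(f[130:250,270:400],(400,370),interpolation=cv2.INTER_CUBIC);b=cv2.resize(g[170:300,380:510],(400,370),interpolation=cv2.INTER_CUBIC)
w=cv2.imread("pics/w9.png")[150:300,200:640]
cv2.imwrite("pics/c9.png",np.vstack([np.hstack([a,b])[:,:,::-1],cv2.resize(w,(800,230))]))
E
```

```text
[ 0.4151 -0.3593  0.2085] [[0.041, 0.999, 0.001], [0.999, -0.041, 0.005], [0.006, 0.001, -1.0]] [ 1.3  0.3 -0.1] 17.6
green [325.1 233.7] [312, 220, 28, 28, 621] [ 0.416  -0.3584  0.077 ]
green [490.6 473. ] [485, 465, 14, 15, 106] [ 0.6838 -0.1947  0.077 ]
yellow [470.5 267.3] [459, 247, 23, 44, 560] [ 0.4463 -0.2376  0.094 ]
yellow [306.1 317.9] [304, 287, 6, 60, 236] [ 0.4865 -0.3781  0.094 ]
yellow [345.9 317.5] [343, 287, 6, 60, 244] [ 0.4877 -0.3434  0.094 ]
yellow [308.1 367.8] [88, 358, 397, 18, 4343] [ 0.5361 -0.3791  0.094 ]
```

View pics/c9.png

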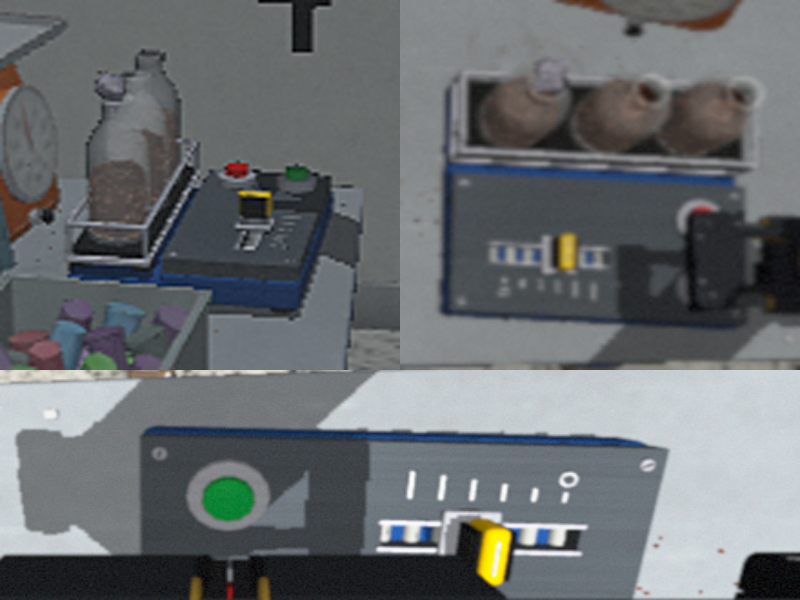

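```bash
python3 -c "
from rig import finish_job
print(finish_job())"
```

```text
the job is handed in; nothing more can be done
None
```

The lever is in the third click and the green start button has been pushed fully in and released. I handed the job in at about 18 s of the 40 s limit.

- **Lever:** I pushed it right with closed fingertips, one click at a time, checking each click in the wrist camera. In the last picture its foot lines up with the third white bar. The wrist camera put it about 49 mm from its off position, against the expected 48 mm.
- **Start button:** I pressed it to the bottom, where the tip stood at 70.9 mm and the expected height fully in is 71 mm. The vertical force there read 37 N, with about 11 N sideways on each axis. That is more than the press needed, and the combined force comes to about 40 N. It was at the fingertips, and I only have the reading at the end of the press. The button looks out again in the last picture.
- **Everything else:** The bottles look where they were, and I saw no contact with the red stop button. The fingers ended about 13 cm above the panel, touching nothing.
- **Disagreements:** The fingertips met the lever about 7 mm later than I expected, because they are thinner than I had worked out. Lever and button positions differed by 2–4 mm between most views, and by more where the gripper hid part of them or in the side view. I went by the contact force and the white bars instead.

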